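# Swap the compass housing under a hold-down arm of unknown thread

## Task

Swap the dented brass compass housing in the green test stand for the sound blue one: the stand's hold-down arm is on a stud that may be left- or right-hand threaded with no mark, so feel gently which way it gives, never forcing it where it binds, and swing it about a quarter turn clear. Then move the dented housing wholly onto the round cork mat, bring the blue housing fully home in the stand's dock, and swing the arm back over it until it is snug. Keep both housings upright and leave the other things where they are.

Things in the scene. Friction and masses are not known exactly. Their poses are not given: they have to be found in the camera images.
- stand: Green fixed test stand. Origin on the work surface at the dock's centre; x axis from the dock's open mouth towards the hub drum. The drum stands at x = 102 mm: radius 36 mm, 66 mm high, on a plate 10 mm thick (x 77 to 147 mm, y +-55 mm). No floor in the dock: housings slide on the work surface.
- dock_center (a point): Centre of the dock on the work surface. The dock is a U of curbs 16 mm high (stand axes): back curb's inner face at x = 55 mm, side curbs' inner faces at y = +-56 mm from x = -13 to 57 mm, then flaring to +-67 mm at x = -37 mm (ends reach y = +-79 mm), open to -x. A housing is home with its centre here; fully home it touches the back curb, 3 mm further in.
- hub_axis (a point): Point on the vertical turning axis of the hold-down arm, 75 mm above the work surface, 102 mm from the dock's centre. The brass arm is a bar 20 mm wide, 70 to 84 mm above the work surface, from the hub to the prong; the nut on the hub tops out at 108 mm.
- swing (a joint): Arm's turn about the hub axis, rad, positive counter-clockwise from above; 0 = over the dock, pointing from hub to mouth. Starts near 0. One way, hidden and different each time, it binds firmly within 0.12 of 0; the other way it turns to 1.75 with a drag of about 2 N at the prong and stays where left. Clear beyond 1.1 from 0; snug when turned back to where it binds. Over 40 N is forcing it.
- prong (a point): Middle, 53 mm up, of the arm's vertical prong: a round bar 16 mm in diameter, 170 mm from the hub axis, from 30 to 86 mm above the work surface (red cap 22 mm in diameter, 74 to 88 mm). It hangs before the dock's mouth and bars the housing's way out; push it sideways to turn the arm.
- dented_housing: Brass compass housing with flattened copper-coloured dents on its outside, an open round pan 104 mm in diameter, 60 mm high, wall 5 mm, floor 6 mm, about 0.4 to 0.7 kg. Starts in the dock. Origin at the centre of its underside. It can be dragged by a finger inside its rim.
- sound_housing: Blue enamelled compass housing of the same shape, size and mass; starts on the work surface to one side of the stand's mouth. Dragged hard against the low curbs, a housing can tip. Origin at the centre of its underside.
- mat_center (a point): Centre of the round cork mat, 180 mm in diameter, flush with the work surface, on the other side of the stand's mouth.
- oil_pot: Green oil pot, 72 mm in diameter, 105 mm high, with a thin brass spout; bystander. Origin at the centre of its underside.
- dial_ring: Chrome dial ring, 110 mm in diameter, 10 mm high; bystander. Origin at the centre of its underside.
- finial: Turned walnut finial, 52 mm in diameter, 95 mm high; bystander. Origin at the centre of its underside.
- screwdriver: Screwdriver lying on the work surface; bystander.
- polish_jar: Amber jar, 64 mm in diameter, 70 mm high; bystander. Origin at the centre of its underside.
- brush: Brush lying on the work surface; bystander.

How it is judged:
By the outcome, as a careful person would: the job done as asked, in the order asked, and still so for the second after the job is handed in, with the robot touching nothing.
It also fails if it takes over 72 s, if anything falls off the work surface, if the arm or the gripper's body presses on something with over 40 N, if the wrist force passes 120 N, or if a joint passes its speed limit or range.

## Robot

A 7-joint arm with a two-finger parallel gripper is mounted at the origin on the work surface. World frame = base frame: x ahead of the robot, y to its left, z up, the work surface at z = 0. Lengths are in m, angles in rad, forces in N, time in s.
With the tool pointing down it reaches from about 0.425 to 0.925 m from the base axis. Payload 6.8 kg.
Tool frame: the origin (TCP) lies midway between the tips of the shut fingers; the grasp point (between the pads) lies 19 mm behind it (grip_point_offset is the z of the grasp point in the tool frame, in m); z points along the fingers, y is the line along which they close (so a half turn about z gives the same grasp; the last joint's range is limited). The gripper opens to 85 mm and grips with 20 to 120 N. Pads are 22 mm wide; open, the fingers measure 114 mm over their backs; the gripper's body (76 mm by 85 mm) begins 54 mm behind the grasp point. The pads swing forward as they close: fully open they stand 13 mm farther back than shut.
Start: joints at [-1.236, 0.477, 0.022, 1.555, -0.011, 1.109, -0.083], TCP at [0.289, 0.61, 0.231] pointing down, gripper open.
Joint ranges: [-2.96, 2.96], [-0.34, 2.1], [-1.41, 1.46], [0.24, 2.44], [-1.37, 4.51], [0.17, 1.92], [-2.96, 2.96]. Speed limits (rad/s): [2.39, 2.39, 3.14, 3.14, 3.14, 3.14, 3.14].

## Interface

Orientations are given as a rotation vector (axis times angle).
In Python, from bench import get_obs, grab_frame, calibration, hand_in, grip_point_offset gives the robot as it stands.
- The arm moves only by the shell command python3 -m pendant 'ROWS' [OPENING] [FORCE]. ROWS is a JSON object of lists of equal length, an entry for each row: "translation": the shift along the world's x, y, z in units of 25 mm (1.0 is 25 mm), a list of three; "delta_rot": the turn, a rotation vector about the world's x, y, z in units of 5 degrees (1.0 is 5 degrees), a list of three. In form: {"translation": [[dx, dy, dz], ...], "delta_rot": [[rx, ry, rz], ...]}. A call has 1 to 12 rows; each row is the pose to reach, as a shift and turn from the pose commanded when the call began; what a row does not reach only later rows make up. A row lasts 1/8 s, in which the tool goes at most 62.5 mm and 10.7 degrees, less where a joint would pass 70% of its speed; a pose out of reach is approached as far as the arm can. A call with a gripper value outside its range is refused whole. OPENING is the opening, from 0 (shut) to 1 (fully open), set as the call begins (- or left out, the last holds). The fingers move at their own pace and stop on an object; FORCE is the grip in N (left out, the last holds). Time passes only in rows, so rows that repeat a pose let the fingers close. It gives the time, the measured TCP pose, the force, the opening and the grip force at its end, in the units of the state.
- get_obs(): the state, without advancing time (a new reading comes with each control period).
- grab_frame(name): name is "scene" or "top" or "wrist"; returns (picture, depth): 400x640x3 uint8, red, green, blue; 400x640 float32, m along the optical axis (not along the pixel's ray), 0 where there is no reading.
- calibration(name): a dict with "K" (3x3 intrinsics, pixels), "k1" (the pictures are not rectified: a ray, as slopes to the right and down, at radius r is drawn at 1 + k1 r^2 times it, then the intrinsics apply), "rvec" (rotation vector, rad) and "tvec" (3), from world to camera coordinates, as OpenCV has them. Camera axes: x right, y down, z forward; pixel columns grow to the right and rows downward; lengths in m; the calibration is good to about 2 mm. A picture is of the moment at which its call begins: read the wrist's pose just before it. calibration takes no time and is no camera call; for the wrist camera it gives the pose at the moment of the call.
- hand_in(): hands the job in; it is judged then, once.
The state is a dict: "clock": time; "joints": joint angles; "qvel": joint speeds; "tau": joint torques, N m; "tcp_pos": TCP position; "orientation": TCP orientation; "contact_force": force on the tool from outside, world axes, zero at the start; "moment": the same for the moment, N m; "grip_width": finger opening in m; "gripper_force": force on a finger pad.
Only numpy, scipy, OpenCV 4.12 (cv2) and the standard library are available. Lean on these libraries where they do the work, as an engineer would, in place of code of your own. Each camera call takes 0.05 s, during which the arm holds its last target. There are 200 camera calls.

## Working session

There is one attempt and no reset: what is moved stays moved. The work goes in short steps, Python scripts to look and compute and a shell command to move; the robot and the scene stay as the last step left them, time stands still between calls to the robot, and variables do not carry over. Pictures are saved under pics/ and viewed, at most 10 in all, crops included, and the job is handed in when it is done.

```bash
mkdir -p pics; ls; cat > h.py <<'E'
import numpy as np, cv2
from bench import get_obs, grab_frame, calibration, hand_in, grip_point_offset
def save(n,f):
    cv2.imwrite(f'pics/{f}.png',n[:,:,::-1])
def ray(c,u,v):
    K=np.array(c['K']);x=(u-K[0,2])/K[0,0];y=(v-K[1,2])/K[1,1]
    a=np.array([x,y]);s=a.copy()
    for _ in range(20): s=a/(1+c['k1']*(s@s))
    R=cv2.Rodrigues(np.array(c['rvec'],float))[0];t=np.array(c['tvec'],float).ravel()
    return -R.T@t, R.T@np.array([s[0],s[1],1.])
def onz(c,u,v,z):
    o,d=ray(c,u,v);return o+d*(z-o[2])/d[2]
def ondepth(c,u,v,D):
    o,d=ray(c,u,v);return o+d*D
def cloud(c,dep):
    K=np.array(c['K']);v,u=np.mgrid[0:400,0:640]
    a=np.stack([(u-K[0,2])/K[0,0],(v-K[1,2])/K[1,1]],-1);s=a.copy()
    for _ in range(20): s=a/(1+c['k1']*(s**2).sum(-1,keepdims=True))
    R=cv2.Rodrigues(np.array(c['rvec'],float))[0];t=np.array(c['tvec'],float).ravel()
    p=np.dstack([s,np.ones((400,640))])*dep[...,None]
    return (p-t)@R
E
python3 - <<'E'
from h import *
print(get_obs(),grip_point_offset)
for n in('scene','top'):
    c=calibration(n);p,d=grab_frame(n);save(p,n+'0');np.savez(n+'0.npz',p=p,d=d);print(n,c,(d>0).mean())
E
```

```text
pics
{'clock': 0.0, 'joints': array([-1.23609985,  0.47779028,  0.02237738,  1.55642237, -0.01148662,
        1.10928703, -0.08310234]), 'qvel': array([-0.0001623 , -0.00109992, -0.00022331,  0.0009043 , -0.00043853,
       -0.00019168, -0.00026767]), 'tau': array([-1.73532113e-03, -5.96448684e+01,  1.60688739e+00, -2.81205028e+01,
        1.24119947e-02,  9.28327034e-03, -1.44752698e-05]), 'tcp_pos': array([0.28900764, 0.6093676 , 0.23034531]), 'orientation': array([-6.89835610e-01, -3.06468020e+00,  2.76938663e-03]), 'contact_force': array([ 0.36394311, -0.58381143,  0.41852856]), 'moment': array([ 0.03400551, -0.02546211, -0.06250138]), 'gripper_force': 0.0, 'grip_width': 0.08557477869697318} -0.0187
scene {'K': array([[428.84958895,   0.        , 315.61727575],
       [  0.        , 428.84958895, 203.18861976],
       [  0.        ,   0.        ,   1.        ]]), 'k1': -0.11447461734671631, 'rvec': array([ 1.97340021,  1.52418877, -0.59583972]), 'tvec': array([-0.15904925, -0.35374289,  1.52488191])} 0.99594140625
top {'K': array([[476.8704877 ,   0.        , 321.20456025],
       [  0.        , 476.8704877 , 207.09574065],
       [  0.        ,   0.        ,   1.        ]]), 'k1': 0.040412144480880714, 'rvec': array([ 2.10785417, -2.16600444,  0.13327866]), 'tvec': array([0.04190064, 0.58884672, 1.43673719])} 0.995921875
```

View pics/top0.png

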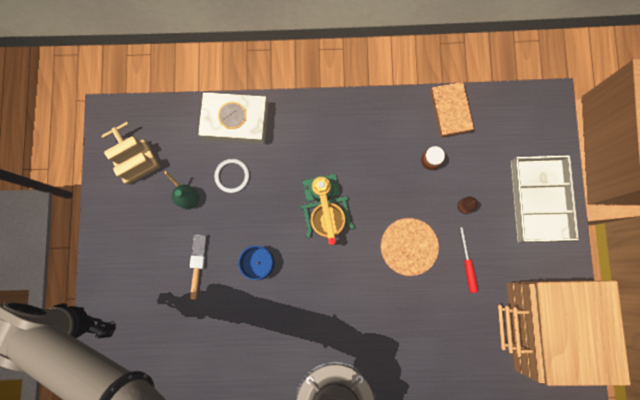

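View pics/scene0.png

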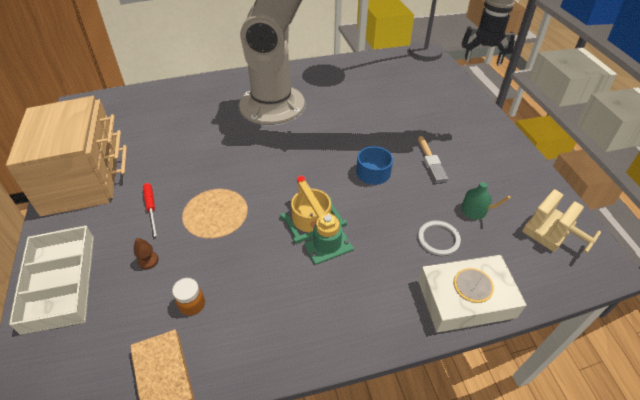

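The top view shows the stand with its hub near (320,185), the dented housing near (328,220) and the red prong cap near (332,240). The blue housing is near (256,263), and the mat is near (409,247). The scene view shows the same layout, with the blue housing near (375,165), the red cap near (301,181) and the hub near (328,225).

```bash
cat > m.py <<'E'
from h import *
def blob(m,box):
    k=np.zeros(m.shape,bool);u0,u1,v0,v1=box;k[v0:v1,u0:u1]=1;return m&k
def hsv(p): 
    q=cv2.cvtColor(p,cv2.COLOR_RGB2HSV);return [q[...,i].astype(int) for i in range(3)]
def circ(xy):
    x,y=xy.T;A=np.c_[x,y,np.ones(len(x))];s=np.linalg.lstsq(A,x*x+y*y,rcond=None)[0]
    c=s[:2]/2;return c,np.sqrt(s[2]+c@c)
def fit(P):
    # outer rim circle: points -> hull
    h=cv2.convexHull(P[:,:2].astype(np.float32))[:,0];return cv2.minEnclosingCircle(h),circ(h)
E
python3 - <<'E'
from m import *
B={'scene':dict(blue=(350,400,140,190),red=(290,312,170,195),br=(280,345,180,235),mat=(175,255,185,240),st=(275,355,195,265)),
   'top':dict(blue=(235,280,240,285),red=(322,342,230,248),br=(300,350,170,245),mat=(375,445,210,280),st=(295,360,165,250))}
for n in B:
    z=np.load(n+'0.npz');p,d=z['p'],z['d'];c=calibration(n);X=cloud(c,d);H,S,V=hsv(p)
    bl=blob((H>95)&(H<125)&(S>130),B[n]['blue'])
    P=X[bl];print(n,'blue',bl.sum(),'zpct',np.percentile(P[:,2],[5,50,95,99]))
    t=P[P[:,2]>.052];print(' rim',fit(t))
    r=blob(((H<8)|(H>172))&(S>150)&(V>100),B[n]['red']);P=X[r];print(' red',r.sum(),P.mean(0),P[:,2].max(), [onz(c,*np.argwhere(r).mean(0)[::-1],.088)])
    b=blob((H>15)&(H<30)&(S>100),B[n]['br']);P=X[b];
    t=P[(P[:,2]>.052)&(P[:,2]<.064)];print(' brass rim',len(t),fit(t))
    a=P[(P[:,2]>.076)&(P[:,2]<.09)];print(' arm',len(a),a.mean(0),a.min(0),a.max(0))
    a=P[(P[:,2]>.095)];print(' nut',len(a),a.mean(0),a.max(0))
    g=blob((H>60)&(H<95)&(S>80),B[n]['st']);P=X[g];a=P[(P[:,2]>.058)&(P[:,2]<.07)];print(' drum',len(a),fit(a) if len(a)>5 else 0)
    a=P[(P[:,2]>.011)&(P[:,2]<.02)];print(' curbs',len(a),cv2.minAreaRect(a[:,:2].astype(np.float32)))
    m=blob((H>5)&(H<25)&(S>70)&(V>110),B[n]['mat']);P=X[m];print(' mat',m.sum(),P[:,2].mean(),fit(P))
E
```

```text
scene blue 1090 zpct [0.00525774 0.03262142 0.05953281 0.06157966]
 rim (((0.8336642980575562, 0.04008851200342178), 0.5002188086509705), (array([ 0.80556702, -0.03808324]), np.float64(0.49530631108294815)))
 red 35 [ 0.48455015 -0.00347348  0.08747958] 0.09076702360151434 [array([ 0.48508907, -0.0035844 ,  0.088     ])]
 brass rim 235 (((0.5452022552490234, 0.0029735302086919546), 0.06074816733598709), (array([0.55056952, 0.00674647]), np.float64(0.05283685057888367)))
 arm 496 [0.5982246  0.01248702 0.08403363] [ 0.49233018 -0.01217888  0.0760422 ] [0.6811381  0.05168542 0.08983624]
 nut 133 [0.69521988 0.0116924  0.14824579] [1.28907829 0.04380078 0.88669031]
 drum 159 (((0.6560487747192383, 0.023820603266358376), 0.03540973737835884), (array([0.65512486, 0.02435744]), np.float64(0.034341371563358807)))
 curbs 411 ((0.6067728400230408, 0.015300527215003967), (0.18545934557914734, 0.1470741480588913), 10.665740013122559)
 mat 2553 0.005618682174288996 (((0.8307006359100342, -0.2054821401834488), 0.4601243734359741), (array([ 0.83463666, -0.21884199]), np.float64(0.42992032182475326
[... 400 characters left out ...]
933), (array([0.58641919, 0.0098919 ]), np.float64(0.07896512902628174)))
 arm 376 [0.57971914 0.01229635 0.08427191] [ 0.49246568 -0.01099602  0.07632757] [0.67585481 0.04849393 0.08997852]
 nut 90 [0.6369726  0.02226649 0.14879578] [0.67097541 0.04182716 1.50702005]
 drum 38 (((0.6471792459487915, 0.023820042610168457), 0.03551092371344566), (array([0.64777274, 0.02477354]), np.float64(0.034257822096646226)))
 curbs 261 ((0.6030263900756836, 0.015731781721115112), (0.1779126673936844, 0.14707094430923462), 10.203130722045898)
 mat 2722 0.00931321843348211 (((0.44009968638420105, -0.165528804063797), 0.17680861055850983), (array([ 0.43552153, -0.18240242]), np.float64(0.14116932093235351)))
```

```bash
python3 - <<'E'
from m import *
B={'scene':dict(blue=(350,400,140,190),mat=(175,255,185,240),st=(275,355,195,265)),
   'top':dict(blue=(235,280,240,285),mat=(375,445,210,280),st=(295,360,165,250))}
for n in B:
    z=np.load(n+'0.npz');p,d=z['p'],cv2.medianBlur(z['d'],3);c=calibration(n);X=cloud(c,d);H,S,V=hsv(p)
    bl=blob((H>95)&(H<125)&(S>130),B[n]['blue']);P=X[bl]
    t=P[(P[:,2]>.052)&(P[:,2]<.068)];t=t[np.hypot(*(t[:,:2]-np.median(t[:,:2],0)).T)<.12];print(n,'blue',len(t),np.median(t,0),fit(t))
    m=blob((H>5)&(H<25)&(S>60)&(V>110),B[n]['mat']).astype(np.uint8)
    q=max(cv2.findContours(m,0,cv2.CHAIN_APPROX_NONE)[0],key=cv2.contourArea)[:,0]
    W=np.array([onz(c,u,v,0.)for u,v in q]);print(' mat',fit(W), 'z',np.median(X[m>0][:,2]))
    k=max(cv2.findContours(bl.astype(np.uint8),0,cv2.CHAIN_APPROX_NONE)[0],key=cv2.contourArea)[:,0]
    if n=='top': print(' blue cast z=.06',fit(np.array([onz(c,u,v,.06)for u,v in k])))
    g=blob((H>60)&(H<95)&(S>80),B[n]['st']);P=X[g];a=P[(P[:,2]>.004)&(P[:,2]<.02)];print(' curbs',len(a),cv2.minAreaRect(a[:,:2].astype(np.float32)))
c=np.array([.6505,.0242]);o=get_obs();import math
from scipy.spatial.transform import Rotation as R
print(R.from_rotvec(o['orientation']).as_matrix())
for s in(9.3,10,10.6): 
    e=np.array([math.cos(math.radians(s)),math.sin(math.radians(s))]);print(s,c-.102*e,c-.170*e)
E
```

```text
scene blue 226 [0.43501618 0.22730481 0.05716116] (((0.4271276593208313, 0.2320394665002823), 0.053980179131031036), (array([0.42795048, 0.23089166]), np.float64(0.05159223593045538)))
 mat (((0.4640807807445526, -0.24534185230731964), 0.09261665493249893), (array([ 0.46426607, -0.24604198]), np.float64(0.09150173369121423))) z 0.0010730447091111324
 curbs 787 ((0.6062501072883606, 0.016041122376918793), (0.18210287392139435, 0.14707733690738678), 10.507859230041504)
top blue 168 [0.43155166 0.22825445 0.05774934] (((0.4243786931037903, 0.2293858826160431), 0.0519494004547596), (array([0.42464071, 0.22935618]), np.float64(0.05072893142752885)))
 mat (((0.4644767642021179, -0.2459804266691208), 0.09290458261966705), (array([ 0.46438053, -0.24548779]), np.float64(0.0919420691270778))) z 0.0015690428876334627
 blue cast z=.06 (((0.4246118366718292, 0.22889304161071777), 0.0519467368721962), (array([0.42489177, 0.22858462]), np.float64(0.05086056512566002)))
 curbs 392 ((0.6034768223762512, 0.016083337366580963), (0.17920279502868652, 0.14774753153324127), 10.155525207519531)
[[-9.03563424e-01  4.28453940e-01 -5.99737729e-04]
 [ 4.28454343e-01  9.03562108e-01 -1.54679309e-03]
 [-1.20829307e-04 -1.65458589e-03 -9.99998624e-01]]
9.3 [0.54984072 0.00771641] [ 0.48273453 -0.00327265]
10 [0.55004961 0.00648789] [ 0.48308268 -0.00532019]
10.6 [0.55024059 0.00543696] [ 0.48340099 -0.00707173]
```

```bash
python3 -m pendant '{"translation":[[0.65,-2.04,-0.2],[1.3,-4.08,-0.4],[1.94,-6.13,-0.6],[2.59,-8.17,-0.8],[3.24,-10.2,-1.0],[3.89,-12.25,-1.2],[4.53,-14.3,-1.4],[5.18,-16.34,-1.6],[5.83,-18.4,-1.8],[6.48,-20.4,-2.0],[7.12,-22.5,-2.1],[7.77,-24.5,-2.2]],"delta_rot":[[0,0,0.6],[0,0,1.2],[0,0,1.8],[0,0,2.4],[0,0,3.0],[0,0,3.6],[0,0,4.2],[0,0,4.8],[0,0,5.4],[0,0,6.0],[0,0,6.6],[0,0,7.14]]}' 0.6 40
python3 - <<'E'
from m import *
c=calibration('wrist');p,d=grab_frame('wrist');save(p,'w1')
H,S,V=hsv(p);X=cloud(c,cv2.medianBlur(d,3))
r=(((H<8)|(H>172))&(S>150)&(V>80));n,l,s,ce=cv2.connectedComponentsWithStats(r.astype(np.uint8))
for i in range(1,n):
    if s[i,4]>80: print(s[i],ce[i],onz(c,*ce[i],.088),np.median(X[l==i],0))
b=(H>15)&(H<30)&(S>100);P=X[b];t=P[(P[:,2]>.054)&(P[:,2]<.063)];print('rim',len(t),fit(t))
o=get_obs();print(o['tcp_pos'],o['orientation'],o['contact_force'],o['clock'])
E
```

```text
clock: 1.6
tcp_pos: [0.4835, -0.0044, 0.1761]
orientation: [0.285, -3.128, -0.0]
contact_force: [1.1, 1.1, -0.2]
grip_width: 0.0513
gripper_force: 0.0
[306 195  27  22 445] [317.58426966 205.1011236 ] [ 0.48150356 -0.00704551  0.088     ] [ 0.48283809 -0.00721608  0.08731562]
rim 1189 (((0.5504654049873352, -0.0022543189115822315), 0.07482247799634933), (array([0.546674 , 0.0008479]), np.float64(0.059621534431412826)))
[ 0.48498182 -0.01197258  0.17623608] [-0.2754786   3.12845364 -0.005964  ] [ 2.01921714 -5.72274888  0.635677  ] 1.65
```

View pics/w1.png

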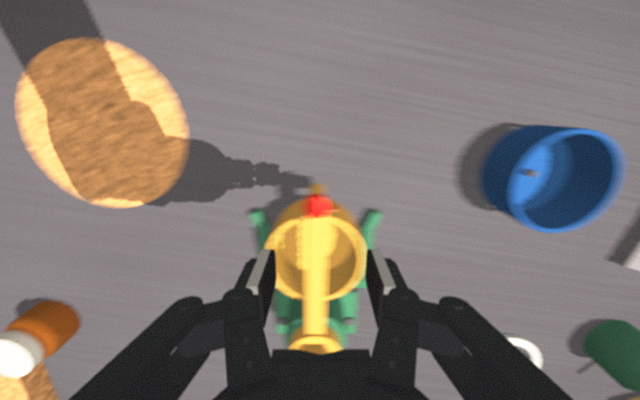

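The wrist view shows the red cap at (317,205) over the dock mouth, with the fingers on either side at columns 260 and 375. The picture is blurred because the arm had not settled. I'll settle it and measure again.

```bash
python3 -m pendant '{"translation":[[0,0,0],[0,0,0],[0,0,0]],"delta_rot":[[0,0,0],[0,0,0],[0,0,0]]}' 
cat > red.py <<'E'
from m import *
c=calibration('wrist');p,d=grab_frame('wrist');o=get_obs()
H,S,V=hsv(p);X=cloud(c,cv2.medianBlur(d,3))
r=(((H<8)|(H>172))&(S>150)&(V>80));n,l,s,ce=cv2.connectedComponentsWithStats(r.astype(np.uint8))
for i in range(1,n):
    if s[i,4]>80: print(s[i],ce[i],onz(c,*ce[i],.088),np.median(X[l==i],0))
b=(H>15)&(H<30)&(S>100);P=X[b];a=P[(P[:,2]>.078)&(P[:,2]<.09)]
print('arm dir',np.degrees(np.arctan2(*cv2.fitLine(a[:,:2].astype(np.float32),cv2.DIST_HUBER,0,.01,.01)[[1,0],0])))
t=P[(P[:,2]>.056)&(P[:,2]<.063)];t=t[np.abs(t[:,0]-.55)<.06];print('rim',len(t),fit(t))
g=(H>60)&(H<95)&(S>80);P=X[g];P=P[np.hypot(P[:,0]-.6,P[:,1]-.015)<.13];a=P[(P[:,2]>.004)&(P[:,2]<.02)];print(' curbs',len(a),cv2.minAreaRect(a[:,:2].astype(np.float32)))
print(o['tcp_pos'],o['orientation'],o['contact_force'],o['clock'])
E
python3 red.py
```

```text
clock: 2.02
tcp_pos: [0.4832, -0.0011, 0.1762]
orientation: [0.287, -3.128, -0.001]
contact_force: [1.0, 0.5, -0.1]
grip_width: 0.0511
gripper_force: 0.0
[306 193  25  24 446] [317.73318386 204.77802691] [ 0.48087166 -0.00363798  0.088     ] [ 0.4813496  -0.00370075  0.08746024]
arm dir 9.699868
rim 1038 (((0.5511690378189087, 0.007424402516335249), 0.051954485476017), (array([0.55125609, 0.00723774]), np.float64(0.051639093078258855)))
 curbs 1801 ((0.603545069694519, 0.015397265553474426), (0.18202993273735046, 0.151838481426239), 10.035663604736328)
[ 0.4832408  -0.001258    0.17631272] [ 2.86332256e-01 -3.12839204e+00 -5.87596532e-04] [ 0.79026881 -0.00243938  0.51400414] 2.075
```

```bash
python3 -m pendant '{"translation":[[-0.07,-0.1,-1.5],[-0.07,-0.1,-3],[-0.07,-0.1,-4.6],[-0.07,-0.1,-6.1],[-0.07,-0.1,-6.1]],"delta_rot":[[0,0,0],[0,0,0],[0,0,0],[0,0,0],[0,0,0]]}' 0.6
python3 -m pendant '{"translation":[[0,0,0],[0,0,0],[0,0,0]],"delta_rot":[[0,0,0],[0,0,0],[0,0,0]]}' 0.24 20
```

```text
clock: 2.7
tcp_pos: [0.4796, -0.0045, 0.0219]
orientation: [0.285, -3.123, -0.0]
contact_force: [-0.4, 0.2, 0.1]
grip_width: 0.0513
gripper_force: 0.0
clock: 3.08
tcp_pos: [0.4829, -0.0046, 0.0252]
orientation: [-0.283, 3.126, 0.001]
contact_force: [0.6, 1.3, 3.0]
grip_width: 0.0207
gripper_force: 0.0
```

```bash
python3 -m pendant '{"translation":[[-0.02,0.08,0],[-0.03,0.16,0],[-0.03,0.16,0]],"delta_rot":[[0,0,0],[0,0,0],[0,0,0]]}' 
python3 -m pendant '{"translation":[[-0.01,0.06,0],[-0.01,0.06,0]],"delta_rot":[[0,0,0],[0,0,0]]}' 
python3 -m pendant '{"translation":[[-0.01,0.06,0],[-0.01,0.06,0]],"delta_rot":[[0,0,0],[0,0,0]]}'
```

```text
clock: 3.45
tcp_pos: [0.4821, -0.001, 0.0244]
orientation: [-0.283, 3.127, -0.0]
contact_force: [2.1, -0.7, 5.3]
grip_width: 0.0202
gripper_force: 0.0
clock: 3.7
tcp_pos: [0.4819, 0.0004, 0.0244]
orientation: [-0.282, 3.127, -0.0]
contact_force: [2.2, -0.9, 6.8]
grip_width: 0.0204
gripper_force: 0.0
clock: 3.95
tcp_pos: [0.4815, 0.0019, 0.0243]
orientation: [-0.282, 3.127, -0.0]
contact_force: [1.5, -1.9, 5.0]
grip_width: 0.0204
gripper_force: 0.0
```

```bash
python3 -m pendant '{"translation":[[0,0,0.12],[-0.01,0.06,0.12],[-0.01,0.06,0.12]],"delta_rot":[[0,0,0],[0,0,0],[0,0,0]]}' 
python3 -m pendant '{"translation":[[-0.01,0.06,0],[-0.01,0.06,0]],"delta_rot":[[0,0,0],[0,0,0]]}' 
python3 -m pendant '{"translation":[[-0.01,0.06,0],[-0.01,0.06,0]],"delta_rot":[[0,0,0],[0,0,0]]}'
```

```text
clock: 4.32
tcp_pos: [0.4797, 0.0034, 0.0267]
orientation: [0.283, -3.128, 0.0]
contact_force: [0.8, -1.2, 0.6]
grip_width: 0.0211
gripper_force: 0.0
clock: 4.58
tcp_pos: [0.4796, 0.005, 0.0267]
orientation: [0.283, -3.128, -0.0]
contact_force: [-0.5, -0.4, 0.3]
grip_width: 0.0209
gripper_force: 0.0
clock: 4.82
tcp_pos: [0.4795, 0.0066, 0.0267]
orientation: [0.283, -3.128, -0.0]
contact_force: [-0.1, -1.0, 0.4]
grip_width: 0.0205
gripper_force: 0.0
```

```bash
python3 -m pendant '{"translation":[[-0.01,0.06,0],[-0.01,0.06,0]],"delta_rot":[[0,0,0],[0,0,0]]}' 
python3 -m pendant '{"translation":[[-0.01,0.06,0],[-0.01,0.06,0]],"delta_rot":[[0,0,0],[0,0,0]]}'; python3 red.py
```

```text
clock: 5.08
tcp_pos: [0.4794, 0.0081, 0.0268]
orientation: [0.283, -3.129, -0.0]
contact_force: [0.1, -1.3, 0.4]
grip_width: 0.0205
gripper_force: 0.0
clock: 5.32
tcp_pos: [0.4792, 0.0096, 0.0268]
orientation: [0.283, -3.129, -0.0]
contact_force: [0.4, -2.2, 0.2]
grip_width: 0.0203
gripper_force: 0.0
[ 291  305   58   50 2149] [319.59795254 331.51791531] [0.47321437 0.00850934 0.088     ] [0.47488611 0.00884606 0.08682905]
arm dir -57.40697
rim 32 (((0.5567098259925842, -0.03930290788412094), 0.002843783935531974), (array([ 0.55665999, -0.03927119]), np.float64(0.002562570454286598)))
 curbs 711 ((0.5170160531997681, -0.00020541250705718994), (0.044558681547641754, 0.1465841829776764), 26.151479721069336)
[0.47923164 0.00957329 0.02681194] [ 2.83074203e-01 -3.12880884e+00 -1.89591105e-04] [ 0.23500121 -0.14560688 -0.03661917] 5.375
```

```bash
python3 -m pendant '{"translation":[[-0.01,0.08,0],[-0.01,0.08,0]],"delta_rot":[[0,0,0],[0,0,0]]}' 
python3 -m pendant '{"translation":[[-0.01,0.08,0],[-0.01,0.08,0]],"delta_rot":[[0,0,0],[0,0,0]]}' 
python3 -m pendant '{"translation":[[-0.01,0.08,0],[-0.01,0.08,0]],"delta_rot":[[0,0,0],[0,0,0]]}' 
python3 -m pendant '{"translation":[[-0.01,0.08,0],[-0.01,0.08,0]],"delta_rot":[[0,0,0],[0,0,0]]}'
python3 -m pendant '{"translation":[[-0.01,0.08,0],[-0.01,0.08,0]],"delta_rot":[[0,0,0],[0,0,0]]}'
python3 -m pendant '{"translation":[[-0.01,0.08,0],[-0.01,0.08,0]],"delta_rot":[[0,0,0],[0,0,0]]}'; python3 red.py | head -1
```

```text
clock: 5.62
tcp_pos: [0.4789, 0.0117, 0.0268]
orientation: [0.283, -3.129, -0.0]
contact_force: [-0.5, -1.2, 0.5]
grip_width: 0.0204
gripper_force: 0.0
clock: 5.88
tcp_pos: [0.4787, 0.0137, 0.0268]
orientation: [0.283, -3.129, -0.0]
contact_force: [0.1, -0.9, 0.0]
grip_width: 0.0205
gripper_force: 0.0
clock: 6.12
tcp_pos: [0.4785, 0.0157, 0.0268]
orientation: [0.283, -3.129, -0.0]
contact_force: [0.2, -1.2, -1.1]
grip_width: 0.0203
gripper_force: 0.0
clock: 6.38
tcp_pos: [0.4783, 0.0177, 0.0268]
orientation: [-0.283, 3.129, 0.0]
contact_force: [0.9, -1.3, -0.5]
grip_width: 0.0204
gripper_force: 0.0
clock: 6.62
tcp_pos: [0.478, 0.0197, 0.0268]
orientation: [-0.283, 3.129, 0.0]
contact_force: [-0.1, -1.0, 0.2]
grip_width: 0.0205
gripper_force: 0.0
clock: 6.88
tcp_pos: [0.4778, 0.0217, 0.0268]
orientation: [-0.283, 3.129, 0.0]
contact_force: [0.9, -1.3, -0.7]
grip_width: 0.0204
gripper_force: 0.0
[ 294  306   56   49 2029] [321.88960079 332.34795466] [0.47210279 0.02147446 0.088     ] [0.47387804 0.02186412 0.08680028]
```

```bash
python3 - <<'E'
import numpy as np
h=np.array([.650,.0243]);f=lambda a:h-.1722*np.array([np.cos(np.radians(a)),np.sin(np.radians(a))])
A=np.linspace(.87,-72.0,25)
for k in(0,12): print([[round(float(v),2) for v in (f(a)-f(A[k]))/.025]+[0] for a in A[k+1:k+13]])
print((A[1]-A[0])/5)
E
```

```text
[[0.0, 0.36, 0], [0.03, 0.73, 0], [0.07, 1.09, 0], [0.13, 1.45, 0], [0.21, 1.81, 0], [0.31, 2.16, 0], [0.43, 2.5, 0], [0.57, 2.84, 0], [0.72, 3.17, 0], [0.89, 3.5, 0], [1.08, 3.81, 0], [1.28, 4.11, 0]]
[[0.22, 0.29, 0], [0.46, 0.57, 0], [0.7, 0.84, 0], [0.97, 1.09, 0], [1.24, 1.33, 0], [1.53, 1.55, 0], [1.83, 1.76, 0], [2.14, 1.95, 0], [2.46, 2.13, 0], [2.79, 2.28, 0], [3.13, 2.42, 0], [3.47, 2.54, 0]]
-0.6072500000000001
```

```bash
python3 -m pendant '{"translation":[[0.0,0.36,0],[0.03,0.73,0],[0.07,1.09,0],[0.13,1.45,0],[0.21,1.81,0],[0.31,2.16,0],[0.43,2.5,0],[0.57,2.84,0],[0.72,3.17,0],[0.89,3.5,0],[1.08,3.81,0],[1.28,4.11,0]],"delta_rot":[[0,0,-0.6],[0,0,-1.2],[0,0,-1.8],[0,0,-2.4],[0,0,-3.0],[0,0,-3.6],[0,0,-4.2],[0,0,-4.9],[0,0,-5.5],[0,0,-6.1],[0,0,-6.7],[0,0,-7.3]]}'
```

```text
clock: 8.43
tcp_pos: [0.5092, 0.1242, 0.0266]
orientation: [-0.714, -3.058, 0.001]
contact_force: [-0.5, -1.9, 0.3]
grip_width: 0.0206
gripper_force: 0.0
```

```bash
python3 -m pendant '{"translation":[[0.22,0.29,0],[0.46,0.57,0],[0.7,0.84,0],[0.97,1.09,0],[1.24,1.33,0],[1.53,1.55,0],[1.83,1.76,0],[2.14,1.95,0],[2.46,2.13,0],[2.79,2.28,0],[3.13,2.42,0],[3.47,2.54,0]],"delta_rot":[[0,0,-0.6],[0,0,-1.2],[0,0,-1.8],[0,0,-2.4],[0,0,-3.0],[0,0,-3.6],[0,0,-4.2],[0,0,-4.9],[0,0,-5.5],[0,0,-6.1],[0,0,-6.7],[0,0,-7.3]]}'; python3 - <<'E'
from m import *
c=calibration('top');p,d=grab_frame('top');save(p[140:300,200:460].repeat(3,0).repeat(3,1),'t2')
E
```

```text
clock: 9.93
tcp_pos: [0.5954, 0.1882, 0.0263]
orientation: [-1.634, -2.68, 0.002]
contact_force: [-2.0, -1.2, 1.1]
grip_width: 0.02
gripper_force: 0.0
```

View pics/t2.png

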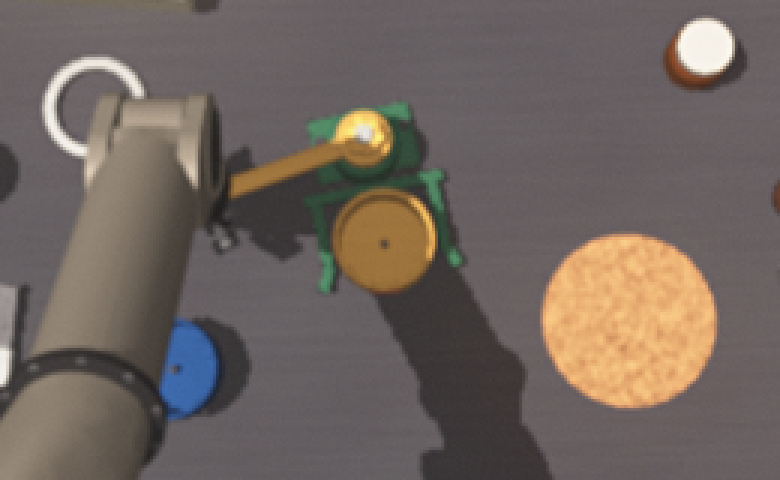

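The arm has swung about 80° to the blue side. Its bar points left from the hub at crop (363,137), so it is clear of the dented housing at crop (385,243). I'll release it, lift, and go to the near side wall of the dented housing.

```bash
python3 -m pendant '{"translation":[[0,0,0],[0,0,0],[0,0,2.2],[0,0,4.5],[-0.2,-1.3,4.6],[-0.4,-2.6,4.6],[-0.6,-4.0,4.6],[-0.8,-5.3,4.6],[-1.0,-6.6,4.6],[-1.2,-7.9,4.6],[-1.4,-9.18,4.6],[-1.42,-9.18,4.6]],"delta_rot":[[0,0,0],[0,0,0],[0,0,0],[0,0,0],[0,0,2],[0,0,4],[0,0,6],[0,0,8],[0,0,10],[0,0,12],[0,0,14],[0,0,14.6]]}' 0.5; python3 -m pendant '{"translation":[[0,0,0],[0,0,0],[0,0,0]],"delta_rot":[[0,0,0],[0,0,0],[0,0,0]]}'
cat > rim.py <<'E'
from m import *
import sys
c=calibration('wrist');p,d=grab_frame('wrist');o=get_obs();H,S,V=hsv(p);X=cloud(c,cv2.medianBlur(d,3))
k=((H>95)&(H<125)&(S>130)) if sys.argv[1]=='blue' else ((H>10)&(H<30)&(S>100))
g=np.array([float(v) for v in sys.argv[2:4]])
P=X[k];P=P[np.hypot(*(P[:,:2]-g).T)<.075];t=P[(P[:,2]>.054)&(P[:,2]<.066)]
print(len(t),np.median(t[:,2]),fit(t))
R,_=cv2.Rodrigues(o['orientation']);print(o['tcp_pos'],np.degrees(np.arctan2(R[1,1],R[0,1])),o['contact_force'])
if len(sys.argv)>4: save(p,sys.argv[4])
E
python3 rim.py brass .551 .007
```

```text
clock: 11.48
tcp_pos: [0.56, -0.0457, 0.1422]
orientation: [-0.28, 3.129, -0.002]
contact_force: [1.0, 0.9, -0.1]
grip_width: 0.0425
gripper_force: 0.0
clock: 11.85
tcp_pos: [0.561, -0.0412, 0.1417]
orientation: [0.284, -3.129, -0.0]
contact_force: [-0.6, 0.5, -0.1]
grip_width: 0.0428
gripper_force: 0.0
2295 0.05911032329211552 (((0.5516065955162048, 0.007338096387684345), 0.05234050750732422), (array([0.55149962, 0.00707746]), np.float64(0.0517854597158795)))
[ 0.56103585 -0.04124237  0.14176122] 100.36323876572693 [-0.41431562 -0.25822443  0.44401089]
```

```bash
python3 -m pendant '{"translation":[[-0.02,0,-1.5],[-0.02,0,-3],[-0.02,0,-4.5],[-0.02,0,-4.5]],"delta_rot":[[0,0,0],[0,0,0],[0,0,0],[0,0,0]]}' 0.5; python3 -m pendant '{"translation":[[0,0,0],[0,0,0],[0,0,0],[0,0,0],[0,0,0]],"delta_rot":[[0,0,0],[0,0,0],[0,0,0],[0,0,0],[0,0,0]]}' 0 60
```

```text
clock: 12.4
tcp_pos: [0.5582, -0.0415, 0.027]
orientation: [0.283, -3.123, -0.0]
contact_force: [-1.0, 0.8, -0.1]
grip_width: 0.0424
gripper_force: 0.0
clock: 13.02
tcp_pos: [0.5617, -0.0418, 0.0311]
orientation: [-0.282, 3.126, 0.0]
contact_force: [-1.3, -0.4, 7.6]
grip_width: 0.006
gripper_force: 56.7
```

```bash
python3 -m pendant '{"translation":[[-0.2,-0.04,0],[-0.59,-0.11,0],[-1.0,-0.18,0],[-1.48,-0.27,0],[-1.97,-0.36,0],[-2.46,-0.45,0],[-2.95,-0.54,0],[-3.44,-0.63,0],[-3.9,-0.71,0],[-4.33,-0.79,0],[-4.33,-0.79,0]],"delta_rot":[[0,0,0],[0,0,0],[0,0,0],[0,0,0],[0,0,0],[0,0,0],[0,0,0],[0,0,0],[0,0,0],[0,0,0],[0,0,0]]}'
```

```text
clock: 14.4
tcp_pos: [0.4542, -0.0617, 0.031]
orientation: [-0.282, 3.124, -0.0]
contact_force: [1.1, 1.6, 12.8]
grip_width: 0.0059
gripper_force: 58.2
```

```bash
python3 -m pendant '{"translation":[[0.03,-0.3,0.05],[0.09,-1.0,0.05],[0.17,-1.9,0.05],[0.26,-2.9,0.05],[0.35,-3.9,0.05],[0.44,-4.9,0.05],[0.53,-5.9,0.05],[0.62,-6.9,0.05],[0.71,-7.9,0.05],[0.78,-8.7,0.05],[0.84,-9.33,0.05],[0.84,-9.33,0.05]],"delta_rot":[[0,0,0],[0,0,0],[0,0,0],[0,0,0],[0,0,0],[0,0,0],[0,0,0],[0,0,0],[0,0,0],[0,0,0],[0,0,0],[0,0,0]]}'; python3 - <<'E'
from m import *
p,d=grab_frame('scene');save(p[130:270,160:420].repeat(3,0).repeat(3,1),'s3')
E
```

```text
clock: 15.9
tcp_pos: [0.4728, -0.2965, 0.0311]
orientation: [-0.28, 3.129, -0.002]
contact_force: [-0.5, -2.9, 4.5]
grip_width: 0.006
gripper_force: 57.5
```

View pics/s3.png

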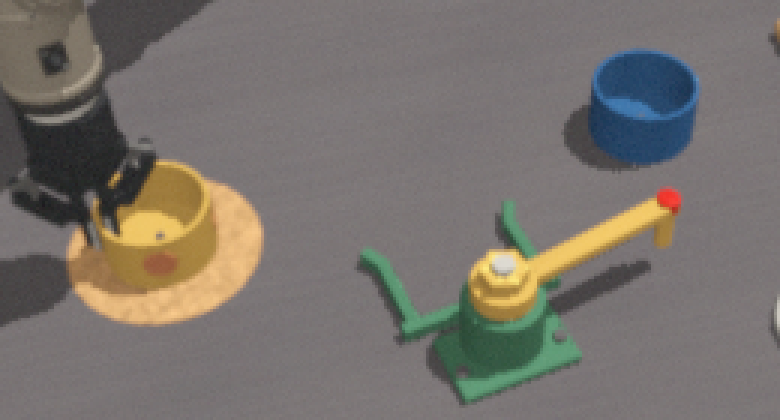

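The scene view shows the dented housing upright and inside the mat (crop near (160,225)). The stand is empty and the arm is swung to the right. Next I release and check.

```bash
python3 -m pendant '{"translation":[[0,0,0],[0,0,0],[0,0,2],[0,0,4.4],[0,0,4.4],[0,0,4.4]],"delta_rot":[[0,0,0],[0,0,0],[0,0,0],[0,0,0],[0,0,0],[0,0,0]]}' 0.5; python3 rim.py brass .464 -.246
python3 -m pendant '{"translation":[[-0.1,1.2,0],[-0.3,3.5,0],[-0.5,5.8,0],[-0.75,8,0],[-1,10.2,0],[-1.2,12.4,0],[-1.4,14.6,0],[-1.6,16.8,0],[-1.8,19,0],[-2.0,21.2,0],[-2.2,23,0],[-2.2,23,0]],"delta_rot":[[0,0,0],[0,0,0],[0,0,0],[0,0,0],[0,0,0],[0,0,0],[0,0,0],[0,0,0],[0,0,0],[0,0,0],[0,0,0],[0,0,0]]}'; python3 -m pendant '{"translation":[[0,0,0],[0,0,0]],"delta_rot":[[0,0,0],[0,0,0]]}'
python3 rim.py blue .426 .23
```

```text
clock: 16.7
tcp_pos: [0.473, -0.294, 0.1403]
orientation: [0.284, -3.128, -0.001]
contact_force: [-0.7, -0.6, -0.7]
grip_width: 0.0426
gripper_force: 0.0
2275 0.05919626367333633 (((0.4637099504470825, -0.24795766174793243), 0.052206821739673615), (array([ 0.46370183, -0.24820256]), np.float64(0.051720627148175144)))
[ 0.4724822  -0.2938417   0.13953069] 100.36884860965131 [-0.45942818 -0.11441686 -0.01420016]
clock: 18.25
tcp_pos: [0.4161, 0.2838, 0.139]
orientation: [0.293, -3.125, -0.0]
contact_force: [0.6, 0.1, -1.2]
grip_width: 0.0425
gripper_force: 0.0
clock: 18.5
tcp_pos: [0.4181, 0.2783, 0.1399]
orientation: [0.279, -3.128, 0.002]
contact_force: [-0.3, 0.1, 0.2]
grip_width: 0.0431
gripper_force: 0.0
2130 0.05925748061625728 (((0.42603567242622375, 0.23061752319335938), 0.051504239439964294), (array([0.42583409, 0.23072898]), np.float64(0.051083749835479635)))
[0.41829758 0.27857167 0.14015164] 100.2029730158024 [ 0.48323136  0.76010368 -0.34988856]
```

```bash
python3 -m pendant '{"translation":[[-0.04,0.03,-1.5],[-0.04,0.03,-3],[-0.04,0.03,-4.35],[-0.04,0.03,-4.35]],"delta_rot":[[0,0,0],[0,0,0],[0,0,0],[0,0,0]]}' 0.5; python3 -m pendant '{"translation":[[0,0,0],[0,0,0],[0,0,0],[0,0,0],[0,0,0]],"delta_rot":[[0,0,0],[0,0,0],[0,0,0],[0,0,0],[0,0,0]]}' 0 60
```

```text
clock: 19.05
tcp_pos: [0.4159, 0.2788, 0.03]
orientation: [0.28, -3.125, 0.005]
contact_force: [1.2, -1.0, 0.9]
grip_width: 0.0425
gripper_force: 0.0
clock: 19.68
tcp_pos: [0.4185, 0.2812, 0.0333]
orientation: [-0.282, 3.126, 0.002]
contact_force: [1.3, -2.2, 7.8]
grip_width: 0.0039
gripper_force: 57.2
```

```bash
python3 -m pendant '{"translation":[[0,-0.4,0.05],[0.02,-1.2,0.05],[0.05,-2.2,0.05],[0.07,-3.2,0.05],[0.09,-4.2,0.05],[0.12,-5.2,0.05],[0.14,-6.2,0.05],[0.28,-7.1,0.05],[0.42,-8.0,0.05],[0.56,-9.0,0.05],[0.66,-9.8,0.05],[0.66,-9.8,0.05]],"delta_rot":[[0,0,0],[0,0,0],[0,0,0],[0,0,0],[0,0,0],[0,0,0],[0,0,0],[0,0,0],[0,0,0],[0,0,0],[0,0,0],[0,0,0]]}'; python3 -m pendant '{"translation":[[0,0,0],[0,0,0]],"delta_rot":[[0,0,0],[0,0,0]]}'; python3 rim.py blue .444 -.013
python3 - <<'E'
from m import *
c=calibration('top');p,d=grab_frame('top');H,S,V=hsv(p)
save(p[140:300,200:460].repeat(3,0).repeat(3,1),'t4')
b=blob((H>95)&(H<125)&(S>130),(260,380,200,290)).astype(np.uint8)
k=max(cv2.findContours(b,0,cv2.CHAIN_APPROX_NONE)[0],key=cv2.contourArea)[:,0];print(cv2.contourArea(k),fit(np.array([onz(c,u,v,.06)for u,v in k])))
E
```

```text
clock: 21.18
tcp_pos: [0.4333, 0.0328, 0.0333]
orientation: [0.276, -3.129, 0.002]
contact_force: [-0.5, -6.2, 4.9]
grip_width: 0.0043
gripper_force: 56.6
clock: 21.42
tcp_pos: [0.4332, 0.0343, 0.0333]
orientation: [0.28, -3.129, 0.002]
contact_force: [0.2, -6.4, 5.2]
grip_width: 0.0038
gripper_force: 56.5
5496 0.05936617650419121 (((0.43880948424339294, -0.01359390839934349), 0.0515962652862072), (array([ 0.43836981, -0.01350678]), np.float64(0.05094721313042347)))
[0.43324474 0.03430727 0.03327534] 100.21066703968641 [-0.66350274 -6.2546404   5.79133052]
226.5 (((0.4383923411369324, -0.024312183260917664), 0.04813263565301895), (array([ 0.43615425, -0.00874065]), np.float64(0.04863978113973883)))
```

View pics/t4.png

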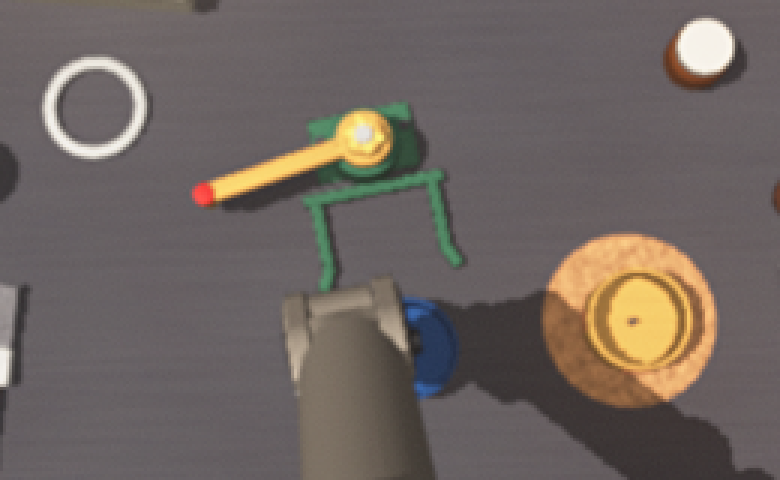

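The top view shows the blue housing in front of the mouth, largely hidden by the robot, with part of it at crop (435,345). The arm is clear with its cap at (203,193), and the dented housing is on the mat at (638,322). The measured centre lies on the dock axis, so I'll slide it in.

```bash
python3 -m pendant '{"translation":[[0.3,0.05,0],[0.8,0.15,0],[1.3,0.24,0],[1.8,0.33,0],[2.2,0.4,0],[2.6,0.47,0],[3.0,0.55,0],[3.3,0.6,0],[3.6,0.66,0],[3.94,0.72,0],[3.94,0.72,0]],"delta_rot":[[0,0,0],[0,0,0],[0,0,0],[0,0,0],[0,0,0],[0,0,0],[0,0,0],[0,0,0],[0,0,0],[0,0,0],[0,0,0]]}'; python3 rim.py blue .537 .004 w5;python3 - <<'E'
from bench import get_obs; print(get_obs()['moment'])
E
```

```text
clock: 22.9
tcp_pos: [0.5294, 0.0526, 0.0333]
orientation: [0.28, -3.124, 0.002]
contact_force: [-8.0, -3.6, 13.6]
grip_width: 0.0046
gripper_force: 59.2
5608 0.05949470347308892 (((0.5347905158996582, 0.004832545295357704), 0.05184412747621536), (array([0.53435036, 0.00477257]), np.float64(0.051091615222837616)))
[0.52942897 0.05256614 0.03331018] 100.23622075435154 [-7.46215787 -4.08622905 13.5864603 ]
[-0.85474704  1.33008718 -0.2436745 ]
```

View pics/w5.png

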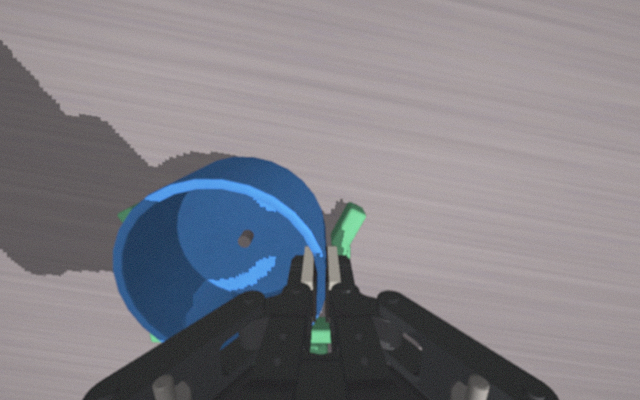

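The wrist view shows the blue housing level between the curbs at (225,255), gripped by its side wall near (318,270). I'll push the rest in small steps while watching the force.

```bash
python3 -m pendant '{"translation":[[0.16,0.03,0.03],[0.32,0.06,0.04],[0.47,0.09,0.04],[0.47,0.09,0.04]],"delta_rot":[[0,0,0],[0,0,0],[0,0,0],[0,0,0]]}'
for i in 1 2; do :; done; python3 -m pendant '{"translation":[[0.08,0.01,0],[0.08,0.01,0]],"delta_rot":[[0,0,0],[0,0,0]]}'
python3 -m pendant '{"translation":[[0.08,0.02,0],[0.08,0.02,0]],"delta_rot":[[0,0,0],[0,0,0]]}'
python3 rim.py blue .55 .006
```

```text
clock: 23.45
tcp_pos: [0.5439, 0.0566, 0.0336]
orientation: [0.283, -3.128, -0.0]
contact_force: [-2.1, -0.0, -3.1]
grip_width: 0.0043
gripper_force: 57.6
clock: 23.7
tcp_pos: [0.546, 0.0567, 0.0339]
orientation: [-0.283, 3.129, 0.0]
contact_force: [0.1, 0.7, -4.0]
grip_width: 0.0042
gripper_force: 57.7
clock: 23.95
tcp_pos: [0.5476, 0.0569, 0.0339]
orientation: [0.283, -3.128, 0.0]
contact_force: [-2.5, 0.1, -2.9]
grip_width: 0.0041
gripper_force: 57.5
5546 0.059520947773035994 (((0.552859365940094, 0.009154531173408031), 0.0516742542386055), (array([0.55239375, 0.00912701]), np.float64(0.0509577927846044)))
[0.54758994 0.05689844 0.03390714] 100.32663767228038 [-2.02054706  0.40197569 -2.60619426]
```

```bash
python3 -m pendant '{"translation":[[0.06,0.0,-0.03],[0.06,0.0,-0.03]],"delta_rot":[[0,0,0],[0,0,0]]}'
python3 -m pendant '{"translation":[[0.06,0.01,0],[0.06,0.01,0]],"delta_rot":[[0,0,0],[0,0,0]]}'; python3 rim.py blue .553 .008
```

```text
clock: 24.25
tcp_pos: [0.5477, 0.0572, 0.0334]
orientation: [0.283, -3.125, -0.001]
contact_force: [-8.8, 1.3, 5.3]
grip_width: 0.0041
gripper_force: 58.5
clock: 24.5
tcp_pos: [0.5479, 0.0575, 0.0334]
orientation: [0.282, -3.123, -0.001]
contact_force: [-11.9, 1.7, 9.4]
grip_width: 0.0043
gripper_force: 59.6
5608 0.05950660201926247 (((0.5530489087104797, 0.00963751133531332), 0.05173106864094734), (array([0.55253638, 0.00973611]), np.float64(0.05101841520488967)))
[0.54795525 0.0574667  0.03346226] 100.32465176920174 [-12.51323131   1.60408855   9.89756415]
```

```bash
python3 -m pendant '{"translation":[[-0.05,-0.01,0],[-0.05,-0.01,0],[-0.05,-0.01,2],[-0.05,-0.01,4.3],[0.2,0.7,4.4],[0.4,1.4,4.4],[0.7,2.1,4.4],[0.9,2.8,4.4],[1.2,3.5,4.4],[1.4,4.2,4.4],[1.7,4.8,4.4],[1.9,5.23,4.4]],"delta_rot":[[0,0,0],[0,0,0],[0,0,0],[0,0,0],[0,0,-2],[0,0,-4],[0,0,-6],[0,0,-8],[0,0,-10],[0,0,-12],[0,0,-14],[0,0,-14.6]]}' 0.6; python3 -m pendant '{"translation":[[0,0,0],[0,0,0]],"delta_rot":[[0,0,0],[0,0,0]]}'; python3 red.py|grep -v curb;  python3 rim.py blue .553 .008 w6
```

```text
clock: 26.05
tcp_pos: [0.5996, 0.1892, 0.1437]
orientation: [1.635, 2.68, 0.002]
contact_force: [0.3, -0.4, -0.3]
grip_width: 0.0512
gripper_force: 0.0
clock: 26.3
tcp_pos: [0.5987, 0.1872, 0.1434]
orientation: [1.633, 2.683, 0.0]
contact_force: [-0.1, 0.2, -0.5]
grip_width: 0.0511
gripper_force: 0.0
[306 207  27  28 600] [319.245      220.92333333] [0.5976206  0.18852154 0.088     ] [0.59772435 0.18802762 0.08743712]
arm dir -72.06495
rim 44 (((0.5968568325042725, 0.1903265416622162), 0.006541538517922163), (array([0.5989317 , 0.18596293]), np.float64(0.008119366239577257)))
[0.59858535 0.1870366  0.14344664] [ 1.63357732e+00  2.68298177e+00 -3.77127825e-06] [ 0.10605211 -0.5221343  -0.0634026 ] 26.35
684 0.05901427060250866 (((0.5534089207649231, 0.010594782419502735), 0.05152728408575058), (array([0.55323506, 0.01093103]), np.float64(0.05084410082442773)))
[0.59853778 0.18698126 0.14346662] 27.30824758118013 [ 0.35192424 -0.17829106 -0.6780237 ]
```

View pics/w6.png

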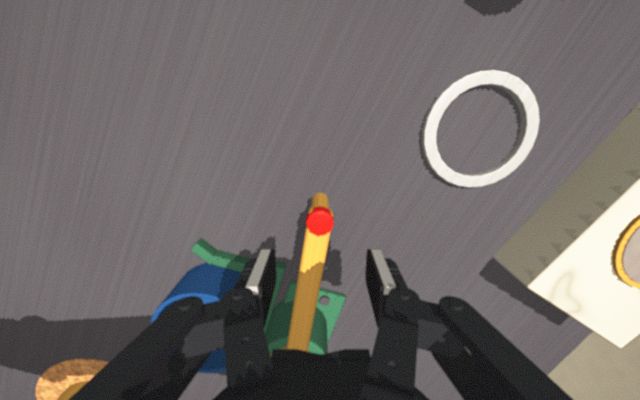

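The wrist view shows the red cap at (319,221) centred between the open fingers. The blue housing is in the dock at lower left, partly hidden. I'll check how it sits against the curbs from the top and scene cameras.

```bash
cat > seat.py <<'E'
from m import *
th=np.radians(10.2);e=np.array([np.cos(th),np.sin(th)]);f=np.array([-e[1],e[0]]);o=np.array([.5508,.0068])
for n,bx in(('top',(295,360,165,250)),('scene',(275,360,180,265))):
    c=calibration(n);p,d=grab_frame(n);H,S,V=hsv(p);X=cloud(c,cv2.medianBlur(d,3))
    b=blob((H>95)&(H<125)&(S>130),bx);P=X[b];t=P[(P[:,2]>.052)&(P[:,2]<.068)];t=t[np.hypot(*(t[:,:2]-o).T)<.07]
    (q,r),(q2,r2)=fit(t);q=np.array(q)-o;q2=q2-o;print(n,len(t),'blue xy stand mm',1e3*np.r_[q@e,q@f,r,q2@e,q2@f,r2])
    k=max(cv2.findContours(b.astype(np.uint8),0,cv2.CHAIN_APPROX_NONE)[0],key=cv2.contourArea)[:,0]
    if n=='top': (q,r),_=fit(np.array([onz(c,u,v,.06)for u,v in k]));q=np.array(q)-o;print('  cast',1e3*np.r_[q@e,q@f,r])
    g=blob((H>60)&(H<95)&(S>80),bx);P=X[g];a=P[(P[:,2]>.011)&(P[:,2]<.022)];x=(a[:,:2]-o)@e*1e3;y=(a[:,:2]-o)@f*1e3
    m=(x>0)&(x<50);print('  side +y',np.percentile(y[m&(y>0)],[5,50,95]) if (m&(y>0)).any() else 0,'-y',np.percentile(y[m&(y<0)],[5,50,95]) if (m&(y<0)).any() else 0)
    m=(abs(y)<50)&(x>40);print('  back',np.percentile(x[m],[5,50,95]) if m.any() else 0)
    if n=='top': save(p[150:260,270:390].repeat(5,0).repeat(5,1),'t7')
E
python3 seat.py
```

```text
top 77 blue xy stand mm [-0.50576989  3.69784911 50.72871968 -0.34443529  4.30905314 49.78239147]
  cast [-2.64048792  6.34558802 49.97669905]
  side +y [58.83082258 62.48744238 65.99871628] -y [-64.51367902 -61.78433848 -58.94756253]
  back [ 55.52026268  83.8923299  137.32192528]
scene 229 blue xy stand mm [ 3.89507441  2.03409851 52.70982906  4.82477067  2.64040133 51.13856636]
  side +y [57.47100099 61.69352401 65.68398411] -y [-67.88771686 -63.53348611 -58.20264759]
  back [ 58.80102874 123.17243059 138.87178371]
```

View pics/t7.png

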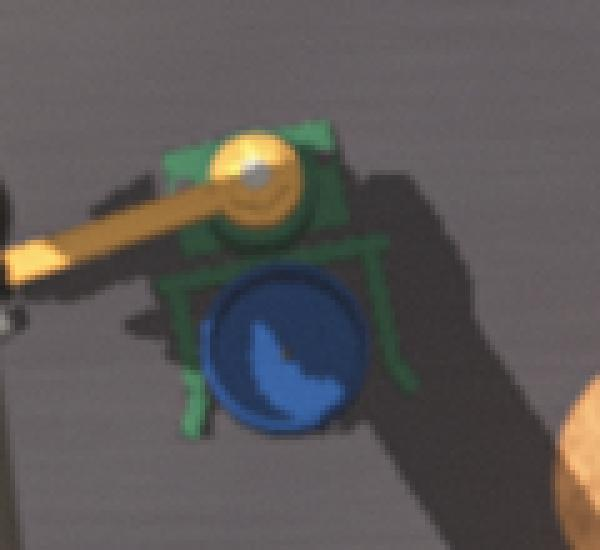

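The top view shows the blue housing in the dock at crop (285,350), lying toward the left curb. Whether it touches the back curb is unclear. There is time, so I'll nudge it from outside at the mouth, low down, with the fingers shut.

```bash
python3 -m pendant '{"translation":[[-0.7,-1,0],[-1.4,-2,0],[-2.1,-3,0],[-2.8,-4,0],[-3.5,-5,0],[-4.2,-6,0],[-4.8,-7,0],[-5.27,-7.73,0],[-5.27,-7.73,-1.7],[-5.27,-7.73,-3.4],[-5.27,-7.73,-4.9],[-5.27,-7.73,-4.9]],"delta_rot":[[0,0,-0.5],[0,0,-1],[0,0,-1.5],[0,0,-2],[0,0,-2.5],[0,0,-3],[0,0,-3.4],[0,0,-3.4],[0,0,-3.4],[0,0,-3.4],[0,0,-3.4],[0,0,-3.4]]}' 0 40
python3 -m pendant '{"translation":[[0.2,0.04,0],[0.4,0.07,0],[0.5,0.09,0],[0.5,0.09,0]],"delta_rot":[[0,0,0],[0,0,0],[0,0,0],[0,0,0]]}'
python3 -m pendant '{"translation":[[0.08,0.01,0],[0.08,0.01,0]],"delta_rot":[[0,0,0],[0,0,0]]}'
python3 -m pendant '{"translation":[[0.08,0.02,0],[0.08,0.02,0]],"delta_rot":[[0,0,0],[0,0,0]]}'
```

```text
clock: 28.0
tcp_pos: [0.4648, -0.0059, 0.0191]
orientation: [-2.01, -2.41, 0.006]
contact_force: [0.1, 0.0, 0.8]
grip_width: -0.0002
gripper_force: 0.0
clock: 28.5
tcp_pos: [0.4799, -0.0028, 0.0214]
orientation: [2.011, 2.412, 0.002]
contact_force: [-0.1, 0.7, 0.1]
grip_width: -0.0001
gripper_force: 0.0
clock: 28.75
tcp_pos: [0.4813, -0.0028, 0.0209]
orientation: [2.012, 2.412, 0.0]
contact_force: [0.1, 0.7, 0.2]
grip_width: -0.0004
gripper_force: 0.0
clock: 29.0
tcp_pos: [0.4834, -0.0023, 0.0208]
orientation: [2.012, 2.412, 0.0]
contact_force: [-0.3, 0.1, 0.1]
grip_width: 0.0001
gripper_force: 0.0
```

```bash
for i in 1; do python3 -m pendant '{"translation":[[0.08,0.01,0],[0.08,0.01,0]],"delta_rot":[[0,0,0],[0,0,0]]}'; done | grep -E 'tcp|contact'
python3 -m pendant '{"translation":[[0.08,0.02,0],[0.08,0.02,0]],"delta_rot":[[0,0,0],[0,0,0]]}'| grep -E 'tcp|contact'
python3 -m pendant '{"translation":[[0.08,0.01,0],[0.08,0.01,0]],"delta_rot":[[0,0,0],[0,0,0]]}'| grep -E 'tcp|contact'
python3 -m pendant '{"translation":[[0.06,0.01,0],[0.06,0.01,0]],"delta_rot":[[0,0,0],[0,0,0]]}'| grep -E 'tcp|contact'
```

```text
tcp_pos: [0.4854, -0.0021, 0.0208]
contact_force: [-0.1, -0.4, 0.4]
tcp_pos: [0.4859, -0.0019, 0.0206]
contact_force: [-4.8, -1.2, 2.8]
tcp_pos: [0.486, -0.0019, 0.0205]
contact_force: [-10.2, -1.1, 9.9]
tcp_pos: [0.4859, -0.0019, 0.0204]
contact_force: [-14.3, -2.2, 15.0]
```

It was already against the back curb: the force rose to 14 N with no motion. I'll back off and return to the prong.

```bash
python3 -m pendant '{"translation":[[-1,-0.18,0],[-1,-0.18,2.2],[-1,-0.18,4.6],[-0.5,0.8,4.9],[0.2,1.9,4.9],[0.9,2.9,4.9],[1.6,3.9,4.9],[2.3,4.9,4.9],[3,5.9,4.9],[3.7,6.9,4.9],[4.27,7.58,4.9],[4.27,7.58,4.9]],"delta_rot":[[0,0,0],[0,0,0],[0,0,0],[0,0,0.5],[0,0,1],[0,0,1.5],[0,0,2],[0,0,2.5],[0,0,3],[0,0,3.4],[0,0,3.4],[0,0,3.4]]}' 0.6
python3 -m pendant '{"translation":[[0,0,0],[0,0,0]],"delta_rot":[[0,0,0],[0,0,0]]}';python3 red.py|head -1;python3 seat.py|grep blue
```

```text
clock: 31.5
tcp_pos: [0.5977, 0.1913, 0.1419]
orientation: [-1.628, -2.686, -0.0]
contact_force: [-0.6, -0.3, -0.1]
grip_width: 0.0506
gripper_force: 0.0
clock: 31.75
tcp_pos: [0.597, 0.1875, 0.143]
orientation: [-1.635, -2.682, 0.001]
contact_force: [0.7, -0.4, 0.7]
grip_width: 0.0511
gripper_force: 0.0
[308 208  27  29 594] [321.14478114 222.36700337] [0.59761508 0.1885067  0.088     ] [0.59778685 0.1881107  0.08740647]
top 74 blue xy stand mm [-0.66151327  3.50241107 50.84487423 -0.17158703  4.18115985 49.76331897]
scene 228 blue xy stand mm [ 3.97544558  2.27007842 52.37271637  4.62196433  2.74767914 51.07465456]
```

```bash
python3 -m pendant '{"translation":[[0.03,0.03,-1.6],[0.03,0.03,-3.2],[0.03,0.03,-4.65],[0.03,0.03,-4.65]],"delta_rot":[[0,0,0],[0,0,0],[0,0,0],[0,0,0]]}' 0.6
python3 -m pendant '{"translation":[[0,0,0],[0,0,0],[0,0,0]],"delta_rot":[[0,0,0],[0,0,0],[0,0,0]]}' 0.24 20
python3 - <<'E'
import numpy as np
h=np.array([.650,.0243]);f=lambda a:h-.1722*np.array([np.cos(np.radians(a)),np.sin(np.radians(a))])
A=np.linspace(-72.2,4,25)
for k in(0,12): print([[round(float(v),2) for v in (f(a)-f(A[k]))/.025]+[0] for a in A[k+1:k+13]])
print((A[1]-A[0])/5)
E
```

```text
clock: 32.4
tcp_pos: [0.596, 0.1883, 0.0247]
orientation: [-1.632, -2.68, 0.007]
contact_force: [-0.1, -0.3, 0.7]
grip_width: 0.0511
gripper_force: 0.0
clock: 32.78
tcp_pos: [0.5989, 0.1894, 0.0284]
orientation: [1.633, 2.682, 0.003]
contact_force: [-1.4, -0.1, 0.3]
grip_width: 0.0207
gripper_force: 0.0
[[-0.36, -0.13, 0], [-0.71, -0.27, 0], [-1.06, -0.44, 0], [-1.39, -0.62, 0], [-1.71, -0.83, 0], [-2.03, -1.05, 0], [-2.32, -1.28, 0], [-2.61, -1.54, 0], [-2.88, -1.81, 0], [-3.14, -2.09, 0], [-3.38, -2.39, 0], [-3.6, -2.7, 0]]
[[-0.21, -0.32, 0], [-0.39, -0.65, 0], [-0.56, -1.0, 0], [-0.71, -1.35, 0], [-0.84, -1.71, 0], [-0.95, -2.07, 0], [-1.04, -2.44, 0], [-1.11, -2.82, 0], [-1.15, -3.2, 0], [-1.18, -3.58, 0], [-1.18, -3.96, 0], [-1.17, -4.34, 0]]
0.6349999999999995
```

```bash
python3 -m pendant '{"translation":[[-0.36,-0.13,0],[-0.71,-0.27,0],[-1.06,-0.44,0],[-1.39,-0.62,0],[-1.71,-0.83,0],[-2.03,-1.05,0],[-2.32,-1.28,0],[-2.61,-1.54,0],[-2.88,-1.81,0],[-3.14,-2.09,0],[-3.38,-2.39,0],[-3.6,-2.7,0]],"delta_rot":[[0,0,0.6],[0,0,1.2],[0,0,1.9],[0,0,2.5],[0,0,3.2],[0,0,3.8],[0,0,4.4],[0,0,5.1],[0,0,5.7],[0,0,6.3],[0,0,7.0],[0,0,7.6]]}'
```

```text
clock: 34.28
tcp_pos: [0.5091, 0.1229, 0.0281]
orientation: [0.666, 3.068, 0.004]
contact_force: [0.4, 1.9, 0.1]
grip_width: 0.0206
gripper_force: 1.1
```

```bash
python3 -m pendant '{"translation":[[-0.21,-0.32,0],[-0.39,-0.65,0],[-0.56,-1.0,0],[-0.71,-1.35,0],[-0.84,-1.71,0],[-0.95,-2.07,0],[-1.04,-2.44,0],[-1.11,-2.82,0],[-1.15,-3.2,0],[-1.18,-3.58,0],[-1.18,-3.96,0],[-1.17,-4.34,0]],"delta_rot":[[0,0,0.6],[0,0,1.3],[0,0,1.9],[0,0,2.5],[0,0,3.2],[0,0,3.8],[0,0,4.4],[0,0,5.1],[0,0,5.7],[0,0,6.3],[0,0,6.6],[0,0,6.9]]}'
python3 -m pendant '{"translation":[[0.01,-0.12,0],[0.02,-0.24,0],[0.02,-0.24,0]],"delta_rot":[[0,0,0],[0,0,0],[0,0,0]]}'
python3 -m pendant '{"translation":[[0.01,-0.08,0],[0.01,-0.08,0]],"delta_rot":[[0,0,0],[0,0,0]]}'
```

```text
clock: 35.78
tcp_pos: [0.479, 0.0135, 0.0276]
orientation: [-0.271, 3.129, 0.001]
contact_force: [-1.1, 2.4, 0.7]
grip_width: 0.0206
gripper_force: 1.0
clock: 36.15
tcp_pos: [0.4799, 0.0072, 0.0273]
orientation: [-0.269, 3.129, -0.0]
contact_force: [0.3, 0.1, 0.2]
grip_width: 0.0204
gripper_force: 0.2
clock: 36.4
tcp_pos: [0.4801, 0.0052, 0.0272]
orientation: [-0.269, 3.129, 0.0]
contact_force: [0.1, 0.9, 0.4]
grip_width: 0.0209
gripper_force: 0.3
```

```bash
python3 -m pendant '{"translation":[[0.01,-0.1,0],[0.02,-0.2,0],[0.03,-0.3,0],[0.03,-0.3,0]],"delta_rot":[[0,0,0],[0,0,0],[0,0,0],[0,0,0]]}' |grep -E "tcp|contact"
python3 -m pendant '{"translation":[[0.01,-0.06,0],[0.01,-0.06,0]],"delta_rot":[[0,0,0],[0,0,0]]}'|grep -E "tcp|contact"
python3 -m pendant '{"translation":[[0.01,-0.06,0],[0.01,-0.06,0]],"delta_rot":[[0,0,0],[0,0,0]]}'|grep -E "tcp|contact"
python3 -m pendant '{"translation":[[0.01,-0.06,0],[0.01,-0.06,0]],"delta_rot":[[0,0,0],[0,0,0]]}'|grep -E "tcp|contact"
python3 -m pendant '{"translation":[[0.01,-0.06,0],[0.01,-0.06,0]],"delta_rot":[[0,0,0],[0,0,0]]}'|grep -E "tcp|contact"
```

```text
tcp_pos: [0.4805, -0.0028, 0.0271]
contact_force: [-1.1, 0.9, 1.3]
tcp_pos: [0.4807, -0.004, 0.027]
contact_force: [0.5, 0.9, 0.7]
tcp_pos: [0.4809, -0.0055, 0.027]
contact_force: [0.3, 1.9, 1.0]
tcp_pos: [0.4812, -0.007, 0.027]
contact_force: [0.4, 1.3, -0.7]
tcp_pos: [0.4815, -0.0085, 0.027]
contact_force: [-0.7, 0.4, -0.5]
```

```bash
python3 -m pendant '{"translation":[[0.01,-0.06,0],[0.01,-0.06,0]],"delta_rot":[[0,0,0],[0,0,0]]}' |grep -E "tcp|contact"
python3 -m pendant '{"translation":[[0.01,-0.06,0],[0.01,-0.06,0]],"delta_rot":[[0,0,0],[0,0,0]]}'|grep -E "tcp|contact"
python3 -m pendant '{"translation":[[0.01,-0.06,0],[0.01,-0.06,0]],"delta_rot":[[0,0,0],[0,0,0]]}'|grep -E "tcp|contact"
```

```text
tcp_pos: [0.4817, -0.01, 0.0271]
contact_force: [-0.6, 2.3, 0.7]
tcp_pos: [0.482, -0.0115, 0.027]
contact_force: [-0.8, 0.7, -0.7]
tcp_pos: [0.4822, -0.013, 0.0271]
contact_force: [-2.0, 0.5, -0.8]
```

```bash
python3 -m pendant '{"translation":[[0.01,-0.06,0],[0.01,-0.06,0]],"delta_rot":[[0,0,0],[0,0,0]]}' |grep -E "tcp|contact"
python3 -m pendant '{"translation":[[0.01,-0.06,0],[0.01,-0.06,0]],"delta_rot":[[0,0,0],[0,0,0]]}'|grep -E "tcp|contact"
python3 -m pendant '{"translation":[[0.01,-0.06,0],[0.01,-0.06,0]],"delta_rot":[[0,0,0],[0,0,0]]}'|grep -E "tcp|contact"
```

```text
tcp_pos: [0.4825, -0.0145, 0.0271]
contact_force: [-0.3, 1.4, -0.5]
tcp_pos: [0.4827, -0.016, 0.0271]
contact_force: [-0.2, 0.6, -0.5]
tcp_pos: [0.483, -0.0175, 0.0271]
contact_force: [-0.5, 1.1, -0.3]
```

```bash
python3 red.py | head -1
```

```text
[ 294  305   57   50 2095] [322.09451074 331.85011933] [ 0.47725351 -0.01757678  0.088     ] [ 0.47895004 -0.01738095  0.08681831]
```

```bash
python3 -m pendant '{"translation":[[0.01,-0.06,0],[0.01,-0.06,0]],"delta_rot":[[0,0,0],[0,0,0]]}' |grep -E "tcp|contact"
python3 -m pendant '{"translation":[[0.01,-0.06,0],[0.01,-0.06,0]],"delta_rot":[[0,0,0],[0,0,0]]}'|grep -E "tcp|contact"
python3 -m pendant '{"translation":[[0.01,-0.06,0],[0.01,-0.06,0]],"delta_rot":[[0,0,0],[0,0,0]]}'|grep -E "tcp|contact"
```

```text
tcp_pos: [0.4833, -0.019, 0.027]
contact_force: [-0.8, 1.1, -0.5]
tcp_pos: [0.4835, -0.0204, 0.0271]
contact_force: [-1.0, 1.0, -0.7]
tcp_pos: [0.4837, -0.0215, 0.027]
contact_force: [-1.3, 4.3, 0.3]
```

Resistance is beginning to rise, so I'll use finer steps.

```bash
python3 -m pendant '{"translation":[[0.01,-0.04,0],[0.01,-0.04,0]],"delta_rot":[[0,0,0],[0,0,0]]}' |grep -E "tcp|contact"
python3 -m pendant '{"translation":[[0.01,-0.04,0],[0.01,-0.04,0]],"delta_rot":[[0,0,0],[0,0,0]]}'|grep -E "tcp|contact"
python3 -m pendant '{"translation":[[0.0,-0.04,0],[0.0,-0.04,0]],"delta_rot":[[0,0,0],[0,0,0]]}'|grep -E "tcp|contact"
```

```text
tcp_pos: [0.4839, -0.0222, 0.0271]
contact_force: [-2.5, 5.2, -0.2]
tcp_pos: [0.484, -0.0228, 0.027]
contact_force: [-1.0, 6.5, 1.1]
tcp_pos: [0.4841, -0.0233, 0.027]
contact_force: [-1.1, 7.8, 0.7]
```

```bash
python3 -m pendant '{"translation":[[0.01,-0.06,0],[0.01,-0.06,0]],"delta_rot":[[0,0,0],[0,0,0]]}' |grep -E "tcp|contact"
python3 -m pendant '{"translation":[[0.01,-0.06,0],[0.01,-0.06,0]],"delta_rot":[[0,0,0],[0,0,0]]}'|grep -E "tcp|contact"
python3 -m pendant '{"translation":[[0.0,-0.04,0],[0.0,-0.04,0]],"delta_rot":[[0,0,0],[0,0,0]]}'|grep -E "tcp|contact"
```

```text
tcp_pos: [0.4843, -0.0242, 0.027]
contact_force: [-1.5, 10.3, 0.2]
tcp_pos: [0.4845, -0.0249, 0.027]
contact_force: [-2.5, 12.5, 0.6]
tcp_pos: [0.4846, -0.0253, 0.027]
contact_force: [-1.7, 12.9, 1.1]
```

```bash
python3 red.py | head -1
```

```text
[ 294  307   57   48 2026] [321.87561698 332.46446199] [ 0.47908462 -0.02563017  0.088     ] [ 0.48094115 -0.02538821  0.08673347]Traceback (most recent call last):
  File "red.py", line 9, in <module>
    t=P[(P[:,2]>.056)&(P[:,2]<.063)];t=t[np.abs(t[:,0]-.55)<.06];print('rim',len(t),fit(t))
                                                                                    ~~~^^^
  File "m.py", line 11, in fit
    h=cv2.convexHull(P[:,:2].astype(np.float32))[:,0];return cv2.minEnclosingCircle(h),circ(h)
      ~~~~~~~~~~~~~~~~~~~~~~~~~~~~~~~~~~~~~~~~~~^^^^^
TypeError: 'NoneType' object is not subscriptable
```

```bash
python3 -m pendant '{"translation":[[0,-0.06,0],[0,-0.06,0]],"delta_rot":[[0,0,0],[0,0,0]]}' |grep -E "tcp|contact"
python3 -m pendant '{"translation":[[0,0.14,0],[0,0.14,0],[0,0.14,0],[0,0.14,0],[0,0.14,1],[0,0.14,3],[0,0.14,5],[0,0.14,5],[0,0.14,5]],"delta_rot":[[0,0,0],[0,0,0],[0,0,0],[0,0,0],[0,0,0],[0,0,0],[0,0,0],[0,0,0],[0,0,0]]}' 0.6; python3 red.py | head -3;python3 rim.py blue .553 .008
```

```text
tcp_pos: [0.4847, -0.0261, 0.027]
contact_force: [-1.2, 14.8, -0.1]
clock: 43.12
tcp_pos: [0.4844, -0.0271, 0.1518]
orientation: [0.269, -3.13, 0.0]
contact_force: [-0.0, 0.1, -0.9]
grip_width: 0.0512
gripper_force: 0.0
[316 206  27  27 547] [328.49542962 219.01828154] [ 0.48390919 -0.02044987  0.088     ] [ 0.48445838 -0.02039996  0.08737828]
arm dir 14.823605
rim 733 (((0.5470467805862427, -0.14557000994682312), 0.15587210655212402), (array([ 0.69333652, -0.19984071]), np.float64(0.2108100715003574)))
1153 0.05917003454516922 (((0.5535119771957397, 0.009628264233469963), 0.05221511423587799), (array([0.5529954 , 0.00948662]), np.float64(0.05147632367435073)))
[ 0.48369185 -0.02702216  0.15083915] 99.81679752995855 [-0.0987997  -0.31297064  0.02275892]
```

```bash
python3 -m pendant '{"translation":[[0,-0.5,1.5],[0,-1,3],[0,-1,3],[0,-1,3]],"delta_rot":[[0,0,0],[0,0,0],[0,0,0],[0,0,0]]}' | head -2; python3 - <<'E'
from m import *
p,d=grab_frame('scene');save(p[110:280,140:420].repeat(2,0).repeat(2,1),'s9')
E
```

```text
clock: 43.72
tcp_pos: [0.4838, -0.0516, 0.2256]
```

View pics/s9.png

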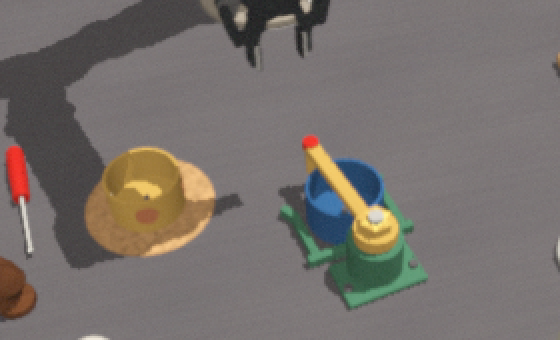

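The scene view shows the blue housing in the dock with the arm over it (cap at crop (310,142)). The dented housing is upright on the mat at (145,190), and the gripper is clear.

```bash
python3 -c "from bench import hand_in; print(hand_in())"
```

```text
the job is handed in; nothing more can be done
None
```

The job is handed in at about 44 s: the dented housing is upright on the cork mat, the blue housing is against the dock's back curb, and the hold-down arm is back over it, turned until it bound (about 15 N at most); the judged result was not shown.

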